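# Shut off the rinse water in the laboratory valve box

### The job

The rinse water on this lab bench has to be shut off. Push the grey cover of the white valve box by its black tab until it is fully open, then push the red handle with the white band clockwise until it is fully shut, and leave the cover open. Only push with the fingers, without gripping or lifting anything; leave the blue handle and the things standing around as they are.

Things in the scene. Friction and masses are not known exactly. Their poses are not given: they have to be found in the camera images.
- box: White open-topped valve box fixed on the bench, 144 (x) by 220 (y) by 62 mm tall; side walls 8 mm, ends 6 mm, floor 12 mm thick; channel lips along its long sides reach 74 mm up. Runners as wide go on to y = 328 mm for the open cover; pipes leave the +x side to x = 121 mm. Origin on the table under its centre; x across, away from the robot; y along it, the way the cover opens; yaw within 0.35 rad.
- cover (a joint): Grey flat cover, 126 (x) by 218 (y) by 6 mm, top 70 mm above the table, hiding both valves. Slide in m along the box's +y: 0 shut, 0.208 fully open at its stop (the box is then clear). It starts between 0 and 0.03. Friction about 2 N; it stays where it is left and cannot come off.
- tab_push (a point): Black upright push tab across the cover near its -y end: 100 (x) by 6 (y) by 24 mm tall, a lower 8 mm rib behind it. Origin: middle of the lower edge of its push face, which looks to the box's -y; 70 mm above the table (tab top 94 mm). Axes as the box's. It moves with the cover: at box x = 0, y = -100 mm plus the slide. Push it towards +y.
- red_valve: The red-handled valve, fixed in the box: brass body on a copper pipe along the box's x. Origin on the handle's upright axis, 12 mm above the table; axes as the box's. It stands about 15 mm to +x of the box's centre, at about -40 or +50 mm along the box's y (the two valves may swap). The handle's hub is 21 mm across and reaches 60 mm above the table.
- red_handle (a joint): Turn of the red handle about its upright axis, rad: 0 open (blade points from the axis to the box's -x), 1.571 fully shut at its stop (blade points to the box's +y). Closing is clockwise from above. Starts at 0 to 0.3. Friction 0.12 N m (4 N at 30 mm); stays where left.
- red_push (a point): Red upright blade of a valve handle (marked with a white band near its free end): 44 mm long, 6 thick, 26 tall, with a 6 mm rib on its back; lower edge 34 mm, top 60 mm above the table. Origin: middle of the lower edge of its push face, 30 mm from the valve's axis and 6 mm behind it; free end 52 mm from the axis. x points along the blade to the axis, z up; the push face looks to -y, and it moves to its +y when pushed shut.
- blue_valve: The blue-handled valve, fixed in the box: brass body on a copper pipe along the box's x. Origin on the handle's upright axis, 12 mm above the table; axes as the box's. It stands about 15 mm to +x of the box's centre, at about -40 or +50 mm along the box's y (the two valves may swap). The handle's hub is 21 mm across and reaches 60 mm above the table.
- blue_handle (a joint): Turn of the blue handle about its upright axis, rad: 0 open (blade points from the axis to the box's -x), 1.571 fully shut at its stop (blade points to the box's +y). Closing is clockwise from above. Starts at 0 to 0.3. Friction 0.12 N m (4 N at 30 mm); stays where left.
- blue_push (a point): Blue upright blade of a valve handle (no band): 44 mm long, 6 thick, 26 tall, with a 6 mm rib on its back; lower edge 34 mm, top 60 mm above the table. Origin: middle of the lower edge of its push face, 30 mm from the valve's axis and 6 mm behind it; free end 52 mm from the axis. x points along the blade to the axis, z up; the push face looks to -y, and it moves to its +y when pushed shut. To be left alone.
- black_rack: Loose black rack of red-capped sample tubes, 50 by 200 mm (long along y), 92 mm tall, beyond the box. Origin at the centre of its underside. Bystander.
- white_rack: Loose white rack of red- and orange-capped tubes, 50 by 100 mm (long along y), 82 mm tall, on the robot's side of the box. Origin at the centre of its underside. Bystander.
- amber_bottle: Loose amber reagent bottle, 56 mm across, 110 mm tall, off the box's -y end. Origin at the centre of its underside. Bystander.
- jar: Loose white jar with blue lid, 56 mm across, 65 mm tall, on the robot's side of the box. Origin at the centre of its underside. Bystander.
- pot: Loose small white specimen pot with orange lid, 42 mm across, 50 mm tall, off the box's -y end near where the cover's tab starts. Origin at the centre of its underside. Bystander.
- tip_box: Loose blue box with clear lid, 80 by 120 mm, 58 mm tall, beyond the runners. Origin at the centre of its underside. Bystander.
- marker: Loose white marker pen with black cap lying on the bench, 14 mm thick, 135 mm long along its y (cap end to 85 mm at +y, other end 50 mm at -y). Origin at the centre of its underside. Bystander.

How it is judged:
By the outcome, as a careful person would: the job done as asked, in the order asked, and still so for the second after the job is handed in, with the robot touching nothing.
It also fails if it takes over 48 s, if anything falls off the work surface, if the arm or the gripper's body presses on something with over 40 N, if the wrist force passes 120 N, or if a joint passes its speed limit or range.

### The arm

A 7-joint arm with a two-finger parallel gripper is mounted at the origin on the work surface. World frame = base frame: x ahead of the robot, y to its left, z up, the work surface at z = 0. Lengths are in m, angles in rad, forces in N, time in s.
With the tool pointing down it reaches from about 0.425 to 0.925 m from the base axis. Payload 6.8 kg.
Tool frame: the origin (TCP) lies at the very end of the fingers, on their centre line; the grasp point (between the pads) lies 19 mm behind it; y points along the fingers, x is the direction in which the jaws open and shut, and the axes are right-handed (so a half turn about y gives the same grasp; the last joint's range is limited). The gripper opens to 85 mm and grips with 20 to 120 N. Pads are 22 mm wide; open, the fingers measure 114 mm over their backs; the gripper's body (76 mm by 85 mm) begins 54 mm behind the grasp point. The pads swing forward as they close: fully open they stand 13 mm farther back than shut.
Start: joints at [1.188, 0.477, 0.022, 1.555, -0.011, 1.109, -0.083], TCP at [0.183, -0.65, 0.195] pointing down, gripper open.
Joint ranges: [-2.96, 2.96], [-0.34, 2.1], [-1.41, 1.46], [0.24, 2.44], [-1.37, 4.51], [0.17, 1.92], [-2.96, 2.96]. Speed limits (rad/s): [2.39, 2.39, 3.14, 3.14, 3.14, 3.14, 3.14].

### API

Orientations are given as a rotation vector (axis times angle).
In Python, from bench import r, imaging gives the robot as it stands.
- The arm moves only by the shell command python3 -m jog 'ROWS' [FORCE]. ROWS is text: rows parted by semicolons, each of 7 numbers parted by spaces: the turn, a rotation vector about the tool's x, y, z in degrees, then the shift along the tool's x, y, z in mm, then the opening, from 0 (shut) to 1 (fully open). A call has exactly 5 rows; each row shifts and turns the commanded pose from where the row before left it, along the tool's axes as they then stand; what a row does not reach is not made up. A row lasts 1/12 s, in which the tool goes at most 41.7 mm and 7.16 degrees, less where a joint would pass 70% of its speed; a pose out of reach is approached as far as the arm can. A call with a gripper value outside its range is refused whole. The fingers move at their own pace and stop on an object; FORCE is the grip in N (left out, the last holds). Time passes only in rows, so rows that do not move let the fingers close, or fill a call up. It gives the time, the measured TCP pose, the force and the opening at its end, in the units of the state.
- r.get_obs(): the state, without advancing time (a new reading comes with each control period).
- imaging.grab_frame(name): name is "scene" or "top"; returns a dict with "color" (480x640x3 uint8, red, green, blue), "z_map" (480x640 float32, m along the optical axis (not along the pixel's ray), 0 where there is no reading), "fx", "fy", "cx", "cy" (pixels), "world_to_cam" (4x4, takes a point from world to camera coordinates). Camera axes: x right, y up, looking along -z (the intrinsics and any distortion apply to the point x, -y, -z); pixel columns grow to the right and rows downward; lengths in m; the calibration is good to about 2 mm. A picture is of the moment at which its call begins.
- r.hand_in(): hands the job in, once; it reports no verdict.
The state is a dict: "clock": time; "joints": joint angles; "qvel": joint speeds; "tau": joint torques, N m; "tcp_pos": TCP position; "orientation": TCP orientation; "contact_force": force on the tool from outside, world axes, zero at the start; "moment": the same for the moment, N m; "grip_width": finger opening in m.
Only numpy, scipy, OpenCV 4.12 (cv2) and the standard library are available. Lean on these libraries where they do the work, as an engineer would, in place of code of your own. Each camera call takes 0.05 s, during which the arm holds its last target.

## Working session

There is one attempt and no reset: what is moved stays moved. The work goes in short steps, Python scripts to look and compute and a shell command to move; the robot and the scene stay as the last step left them, time stands still between calls to the robot, and variables do not carry over. Pictures are saved under pics/ and viewed, and the job is handed in when it is done.

```bash
ls; mkdir -p pics; cat > h.py <<'E'
import numpy as np,cv2
from bench import r, imaging
from scipy.spatial.transform import Rotation as R
def save(f,n): cv2.imwrite('pics/'+n,f['color'][:,:,::-1])
def w(f,u,v,d=None,z=None):
    T=np.linalg.inv(f['world_to_cam']); 
    ray=np.array([(u-f['cx'])/f['fx'],-(v-f['cy'])/f['fy'],-1.])
    if z is not None:
        dr=T[:3,:3]@ray; return T[:3,3]+dr*(z-T[2,3])/dr[2]
    d=f['z_map'][int(v),int(u)] if d is None else d
    return (T@np.append(ray*d,1))[:3]
E
python3 - <<'E'
from h import *
import pickle
print(r.get_obs())
for n in('scene','top'):
    f=imaging.grab_frame(n); save(f,n+'0.png'); pickle.dump(f,open(n+'0.pkl','wb'))
    print({k:v for k,v in f.items() if k not in('color','z_map')})
E
```

```text
pics
{'clock': 0.0, 'joints': array([ 1.18790125,  0.47780933,  0.02235229,  1.55646046, -0.01146004,
        1.10924531, -0.08309654]), 'qvel': array([ 0.00044581, -0.0003426 , -0.00090203,  0.00053833, -0.00092627,
        0.00102065, -0.00108189]), 'tau': array([ 1.70180585e-03, -5.96439922e+01,  1.60854198e+00, -2.81195515e+01,
        1.23868123e-02,  9.42999817e-03, -2.50845233e-05]), 'tcp_pos': array([ 0.18294775, -0.64906509,  0.19371601]), 'orientation': array([-1.32579551,  1.00552948, -1.00298504]), 'contact_force': array([ 0.04143291,  0.28676111, -0.36361753]), 'moment': array([0.01230575, 0.04824089, 0.01190977]), 'grip_width': 0.08523163503235053}
{'fx': 589.3808157174988, 'fy': 589.3808157174988, 'cx': 326.18967434105315, 'cy': 237.91038313260765, 'world_to_cam': array([[-0.21433345,  0.97672853, -0.00790938,  0.21251282],
       [-0.77615746, -0.16539289,  0.608461  ,  0.3747803 ],
       [ 0.59299306,  0.13655247,  0.79354436, -1.38847406],
       [ 0.        ,  0.        ,  0.        ,  1.        ]])}
{'fx': 551.9578615154635, 'fy': 551.9578615154635, 'cx': 312.8440193899518, 'cy': 241.01926655565575, 'world_to_cam': array([[-0.02758084, -0.99958863, -0.0078661 , -0.09386273],
       [ 0.99322239, -0.02829232,  0.11273342, -0.60035259],
       [-0.11290959, -0.00470351,  0.99359413, -0.8991508 ],
       [ 0.        ,  0.        ,  0.        ,  1.        ]])}
```

View pics/scene0.png

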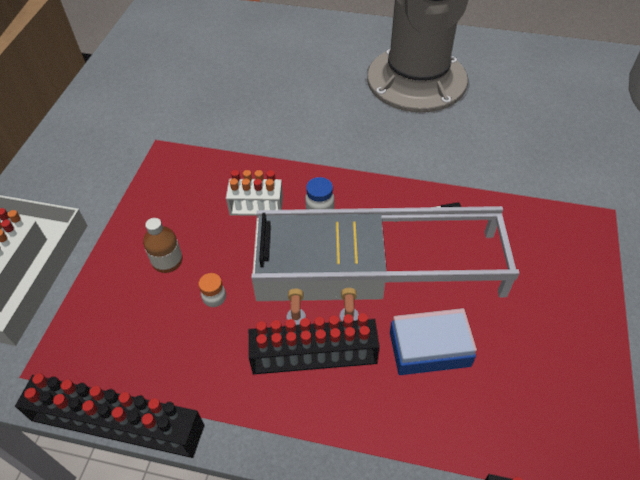

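View pics/top0.png

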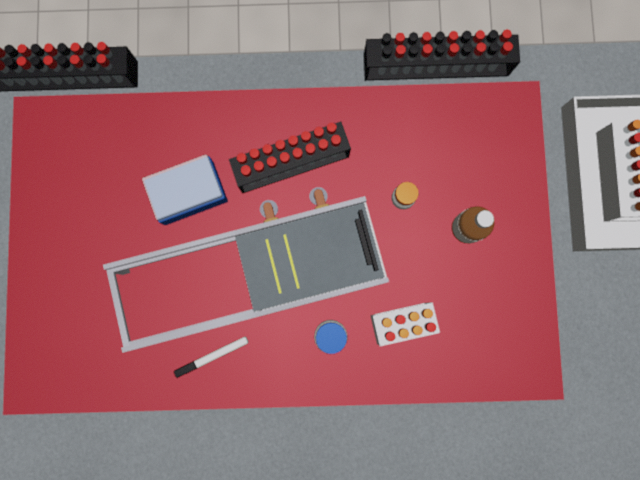

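```bash
python3 - <<'E'
import pickle,cv2
f=pickle.load(open('top0.pkl','rb'))
c=f['color'][185:295,330:430,::-1]
cv2.imwrite('pics/c1.png',cv2.resize(c,None,fx=5,fy=5,interpolation=cv2.INTER_CUBIC))
c=f['color'][255:355,95:215,::-1]
cv2.imwrite('pics/c2.png',cv2.resize(c,None,fx=5,fy=5,interpolation=cv2.INTER_CUBIC))
E
```

```text
(no output)
```

View pics/c1.png

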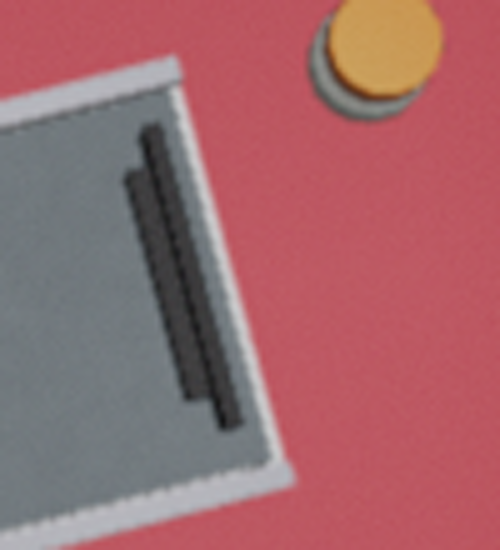

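View pics/c2.png

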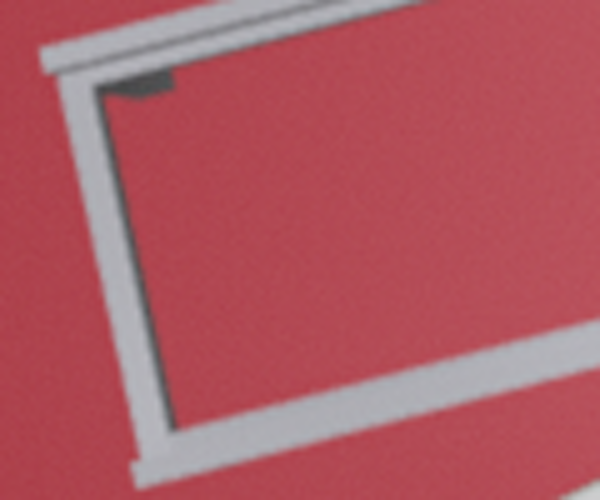

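```bash
cat > b.py <<'E'
from h import *
import pickle
f=pickle.load(open('top0.pkl','rb'))
P=np.array([w(f,u,v,z=.074)[:2] for u,v in[(365.6,196.4),(388.8,282),(103,265),(122.2,352.8)]])
Q=np.array([[.072,-.11],[-.072,-.11],[.072,.328],[-.072,.328]])
pc,qc=P.mean(0),Q.mean(0)
A=P-pc;B=Q-qc
yaw=np.arctan2((B[:,0]*A[:,1]-B[:,1]*A[:,0]).sum(),(A*B).sum())
Rb=np.array([[np.cos(yaw),-np.sin(yaw)],[np.sin(yaw),np.cos(yaw)]])
o=pc-Rb@qc
def tw(x,y): return o+Rb@np.array([x,y])
def tb(p): return Rb.T@(np.asarray(p)[:2]-o)
if __name__=='__main__':
    print('yaw',yaw,'o',o); print((B@Rb.T-A)*1000)
    print(np.linalg.norm(P[0]-P[1]),np.linalg.norm(P[0]-P[2]))
    for u,v,z in[(362,210,.094),(378.6,270,.094),(405.5,193.5,.05),(477,219,.1),(331,337,.065),(392,338,.082),(246,341,.014)]: 
        p=w(f,u,v,z=z);print((u,v),p,tb(p),w(f,u,v))
    o_=r.get_obs(); print(R.from_rotvec(o_['orientation']).as_matrix())
E
python3 b.py
```

```text
yaw 0.2297044258978672 o [ 0.56831897 -0.10734724]
[[-0.13279418  0.75030581]
 [-0.17149305 -0.27593282]
 [ 0.13005371 -0.16279829]
 [ 0.17423352 -0.3115747 ]]
0.14373206637750696 0.4389489706696858
(362, 210) [ 0.63797362 -0.19037     0.094     ] [ 0.04892165 -0.09670171] [ 0.64171864 -0.19230495  0.07174761]
(378.6, 270) [ 0.54194155 -0.21279855  0.094     ] [-0.04969477 -0.09667563] [ 0.54326806 -0.21540417  0.07090947]
(405.5, 193.5) [ 0.67123235 -0.26798919  0.05      ] [ 0.06363371 -0.1798548 ] [ 0.67093487 -0.26773508  0.05151239]
(477, 219) [ 0.61741598 -0.36990912  0.1       ] [-0.01197524 -0.26684424] [ 0.61554403 -0.36609972  0.1128589 ]
(331, 337) [ 0.43853771 -0.13558487  0.065     ] [-0.13280181  0.00205393] [ 0.43846281 -0.13561357  0.0637496 ]
(392, 338) [ 0.43541497 -0.23076899  0.082     ] [-0.15751498 -0.08991904] [ 0.43547607 -0.23064441  0.08294553]
(246, 341) [0.43270442 0.00722227 0.014     ] [-0.10596616  0.14243824] [0.43257176 0.00749502 0.01188884]
[[ 2.71358472e-01 -5.44571732e-04  9.62478199e-01]
 [-9.62476990e-01  1.52894493e-03  2.71358997e-01]
 [-1.61935060e-03 -9.99998683e-01 -1.09245602e-04]]
```

```bash
cat > d.py <<'E'
import sys
from b import *
def st():
    s=r.get_obs(); M=R.from_rotvec(s['orientation']).as_matrix(); p=s['tcp_pos']
    print('t',round(s['clock'],2),'box mm',np.round(np.append(tb(p),p[2])*1000,1),'yawerr deg',round(np.degrees(np.arctan2(M[1,2],M[0,2])-yaw),2),'down',np.round(M[:,1],3),'F',np.round(s['contact_force'],1),'w',round(s['grip_width'],3))
    return p,M
if __name__=='__main__':
    p,M=st()
    a=list(map(float,sys.argv[1:]))
    if a:
        t=np.append(tw(a[0]/1e3,a[1]/1e3),a[2]/1e3)
        print('delta tool mm',np.round(M.T@(t-p)*1000,1),'dist',np.linalg.norm(t-p)*1000)
E
python3 -m jog '0 2.6 0 0 0 0 0;0 0 0 0 0 0 0;0 0 0 0 0 0 0;0 0 0 0 0 0 0;0 0 0 0 0 0 0' 30; python3 d.py 0 -145 150
```

```text
clock: 0.52
tcp_pos: [0.1832, -0.6496, 0.1946]
orientation: [-1.309, 1.038, -1.038]
contact_force: [-1.1, 0.2, -0.2]
grip_width: 0.0257
t 0.52 box mm [-498.5 -440.3  194.6] yawerr deg 0.03 down [-0.  0. -1.] F [-1.1  0.2 -0.2] w 0.026
delta tool mm [-295.1   44.7  498.6] dist 581.1026660112974
```

```bash
python3 -m jog '0 0 0 -10 0 17 0;0 0 0 -18 0 30 0;0 0 0 -19 0 32 0;0 0 0 -19 0 32 0;0 0 0 -19 0 32 0'; python3 -m jog '0 0 0 -19 0 32 0;0 0 0 -19 0 32 0;0 0 0 -19 0 32 0;0 0 0 -19 0 32 0;0 0 0 -19 0 32 0';  python3 d.py 0 -145 150
```

```text
clock: 0.93
tcp_pos: [0.304, -0.5332, 0.1948]
orientation: [-1.309, 1.038, -1.039]
contact_force: [0.8, -0.8, 0.3]
grip_width: -0.0001
clock: 1.35
tcp_pos: [0.4384, -0.4042, 0.195]
orientation: [-1.309, 1.038, -1.039]
contact_force: [1.3, -0.9, -0.8]
grip_width: -0.0001
t 1.35 box mm [-194.1 -259.4  195. ] yawerr deg 0.01 down [ 0. -0. -1.] F [ 1.3 -0.9 -0.8] w -0.0
delta tool mm [-114.4   45.   194.1] dist 229.78502806748384
```

```bash
python3 -m jog '0 0 0 -19 0 34 0;0 0 0 -19 0 34 0;0 0 0 -19 0 34 0;0 0 0 -19 0 34 0;0 0 0 -19 15 30 0'; python3 -m jog '0 0 0 -19 30 28 0;0 0 0 0 20 0 0;0 0 0 0 20 0 0;0 0 0 0 10 0 0;0 0 0 0 0 0 0';  python3 - <<'E'
from d import *
st()
for n in('scene','top'):
    f=imaging.grab_frame(n); save(f,n+'1.png')
E
```

```text
clock: 1.77
tcp_pos: [0.5812, -0.2741, 0.1827]
orientation: [-1.307, 1.033, -1.042]
contact_force: [1.0, -0.7, -0.0]
grip_width: -0.0001
clock: 2.18
tcp_pos: [0.5965, -0.252, 0.0994]
orientation: [-1.311, 1.042, -1.035]
contact_force: [0.1, 1.0, -0.3]
grip_width: 0.0002
t 2.18 box mm [  -5.5 -147.3   99.4] yawerr deg -0.01 down [-0.005  0.001 -1.   ] F [ 0.1  1.  -0.3] w 0.0
```

View pics/scene1.png

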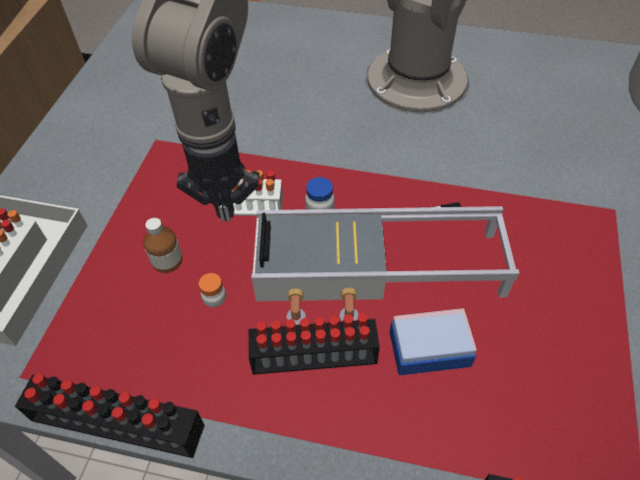

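View pics/top1.png

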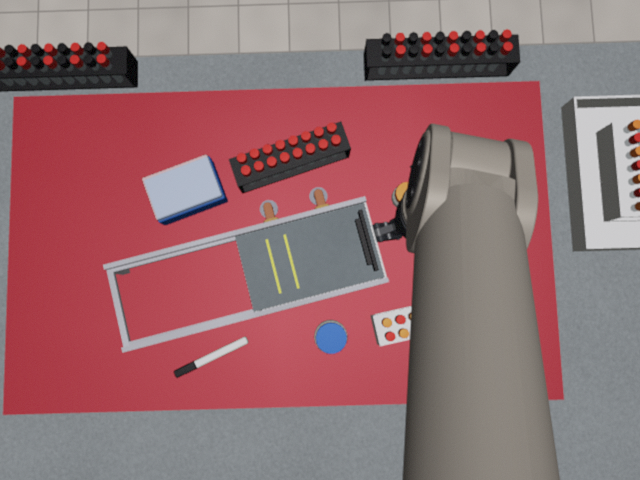

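```bash
python3 -m jog '0 0 0 0 15 5.5 0;0 0 0 -4 6 0 0;0 0 0 -8 0 0 0;0 0 0 -8 0 0 0;0 0 0 -8 0 0 0'; python3 d.py 0 90 78;  python3 -m jog '0 0 0 -8 0 0 0;0 0 0 -8 0 0 0;0 0 0 -8 0 0 0;0 0 0 -8 0 0 0;0 0 0 -8 0 0 0'; python3 d.py 0 90 78
```

```text
clock: 2.7
tcp_pos: [0.5974, -0.2226, 0.0815]
orientation: [-1.309, 1.038, -1.038]
contact_force: [0.2, 0.6, -0.7]
grip_width: -0.0001
t 2.7 box mm [   2.1 -118.9   81.5] yawerr deg 0.01 down [ 0.  0. -1.] F [ 0.2  0.6 -0.7] w -0.0
delta tool mm [-208.9    3.5   -2.1] dist 208.91999609355784
clock: 3.12
tcp_pos: [0.5883, -0.1839, 0.0813]
orientation: [-1.309, 1.038, -1.039]
contact_force: [-0.1, -0.1, -0.8]
grip_width: 0.0
t 3.12 box mm [  2.  -79.1  81.3] yawerr deg -0.0 down [ 0. -0. -1.] F [-0.1 -0.1 -0.8] w 0.0
delta tool mm [-169.1    3.2   -2. ] dist 169.16954697030712
```

```bash
python3 - <<'E'
from d import *
for n in('scene','top'):
    f=imaging.grab_frame(n); save(f,n+'2.png')
    if n=='scene': cv2.imwrite('pics/s2c.png',cv2.resize(f['color'][130:330,180:420,::-1],None,fx=3,fy=3))
E
```

```text
(no output)
```

View pics/s2c.png

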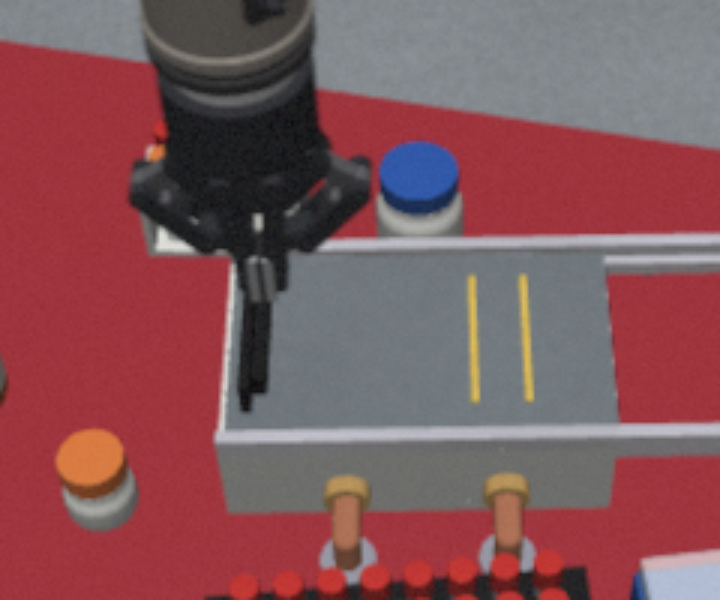

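```bash
python3 - <<'E'
from d import *
import pickle
f=pickle.load(open('scene0.pkl','rb'))
def pr(x,y,z):
    p=f['world_to_cam']@np.append(tw(x/1e3,y/1e3),[z/1e3,1]); return round(f['cx']-f['fx']*p[0]/p[2],1),round(f['cy']+f['fy']*p[1]/p[2],1)
for q in[(2,-79,81),(2,-79,95),(2,-79,94),(50,-97,94),(-50,-97,94),(-50,-97,70),(50,-97,70),(-72,-110,74),(72,-110,74),(72,328,74),(-72,328,74)]: print(q,pr(*q))
st()
E
python3 - <<'E'
import cv2
a=cv2.imread('pics/scene0.png');b=cv2.imread('pics/scene2.png')
import numpy as np
cv2.imwrite('pics/cmp.png',np.vstack([cv2.resize(x[200:300,240:400],None,fx=5,fy=3) for x in(a,b)]))
E
```

```text
(2, -79, 81) (np.float64(271.0), np.float64(239.2))
(2, -79, 95) (np.float64(270.3), np.float64(234.1))
(2, -79, 94) (np.float64(270.3), np.float64(234.5))
(50, -97, 94) (np.float64(258.0), np.float64(257.9))
(-50, -97, 94) (np.float64(261.3), np.float64(210.9))
(-50, -97, 70) (np.float64(262.6), np.float64(219.7))
(50, -97, 70) (np.float64(259.4), np.float64(266.3))
(-72, -110, 74) (np.float64(255.7), np.float64(208.8))
(72, -110, 74) (np.float64(250.5), np.float64(276.1))
(72, 328, 74) (np.float64(518.2), np.float64(271.9))
(-72, 328, 74) (np.float64(501.1), np.float64(205.0))
t 3.22 box mm [  2.3 -77.9  81.1] yawerr deg 0.11 down [-0.     0.001 -1.   ] F [-0.4 -0.5 -0. ] w -0.0
```

View pics/cmp.png

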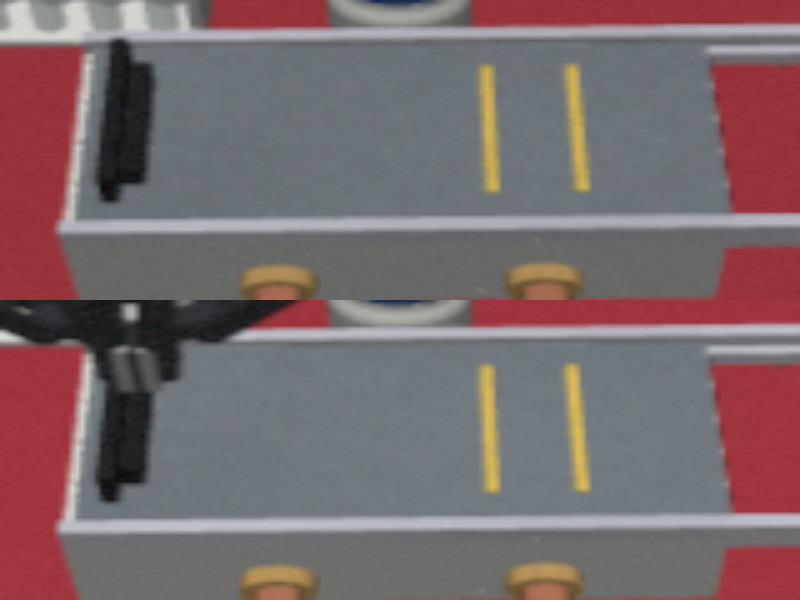

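View pics/top2.png

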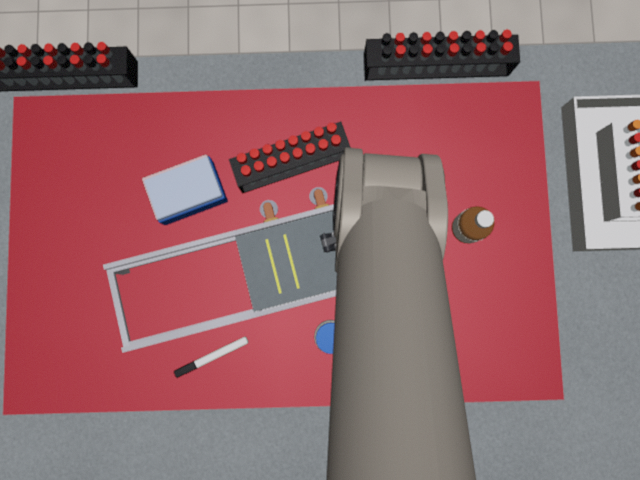

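```bash
python3 - <<'E'
from d import *
for n in('scene','top'):
    f=imaging.grab_frame(n)
    T=np.linalg.inv(f['world_to_cam'])
    vv,uu=np.mgrid[0:480,0:640]
    d=f['z_map'].astype(float)
    C=np.stack([(uu-f['cx'])/f['fx']*d,-(vv-f['cy'])/f['fy']*d,-d],-1)
    W=C@T[:3,:3].T+T[:3,3]
    B=(W[...,:2]-o)@Rb
    m=(d>0)&(W[...,2]>.076)&(W[...,2]<.16)&(abs(B[...,0])<.06)&(B[...,1]>-.13)&(B[...,1]<0)
    for a,b in zip(np.arange(76,160,6),np.arange(82,166,6)):
        k=m&(W[...,2]>a/1e3)&(W[...,2]<=b/1e3)
        if k.sum(): print(n,a,b,k.sum(),np.round(np.percentile(B[k],[2,50,98],axis=0)*1000))
    if n=='scene':
        cv2.imwrite('pics/s3c.png',cv2.resize(f['color'][190:280,240:320,::-1],None,fx=7,fy=6.5,interpolation=cv2.INTER_CUBIC))
        for v in range(215,250,3): print(v,[(int(W[v,u,2]*1e3),int(B[v,u,0]*1e3),int(B[v,u,1]*1e3)) for u in range(258,276,3)])
E
```

```text
scene 76 82 31 [[-18. -95.]
 [ 39. -84.]
 [ 52. -81.]]
scene 82 88 144 [[-14. -92.]
 [ 15. -86.]
 [ 51. -82.]]
scene 88 94 96 [[-15. -96.]
 [ 20. -92.]
 [ 51. -86.]]
scene 94 100 46 [[-12. -95.]
 [ 19. -92.]
 [ 48. -90.]]
scene 118 124 6 [[  8. -84.]
 [ 12. -78.]
 [ 14. -69.]]
scene 124 130 35 [[  8. -90.]
 [ 12. -78.]
 [ 16. -66.]]
scene 130 136 44 [[  8. -91.]
 [ 11. -76.]
 [ 16. -64.]]
scene 136 142 43 [[ -2. -90.]
 [ 11. -75.]
 [ 15. -64.]]
scene 142 148 38 [[  7. -91.]
 [ 11. -77.]
 [ 15. -65.]]
scene 148 154 40 [[ -2. -89.]
 [ 12. -79.]
 [ 15. -66.]]
scene 154 160 41 [[ -6. -95.]
 [ 11. -78.]
 [ 15. -65.]]
215 [(66, -64, -106), (160, 14, -87), (161, 15, -82), (154, 10, -78), (161, 16, -73), (161, 15, -68)]
218 [(63, -59, -106), (143, 6, -89), (151, 13, -83), (151, 13, -79), (152, 14, -74), (148, 10, -69)]
221 [(62, -53, -106), (141, 10, -89), (144, 13, -84), (143, 12, -79), (140, 11, -75), (138, 9, -70)]
224 [(69, -40, -104), (131, 9, -90), (129, 7, -86), (138, 15, -80), (137, 14, -75), (132, 10, -71)]
227 [(67, -35, -104), (92, -15, -95), (92, -15, -90), (129, 14, -80), (129, 13, -76), (128, 13, -71)]
230 [(70, -26, -103), (93, -8, -95), (95, -6, -89), (88, -11, -85), (79, -19, -81), (70, -25, -77)]
233 [(68, -21, -103), (93, -1, -94), (92, -2, -90), (86, -6, -85), (79, -12, -81), (69, -20, -77)]
236 [(68, -14, -103), (93, 4, -94), (91, 2, -89), (82, -3, -85), (73, -10, -81), (69, -13, -77)]
239 [(67, -8, -102), (94, 11, -94), (89, 7, -89), (84, 3, -85), (72, -4, -81), (68, -7, -76)]
242 [(70, 0, -102), (92, 16, -93), (88, 13, -89), (86, 12, -84), (69, 0, -81), (69, 0, -76)]
245 [(68, 4, -102), (93, 23, -93), (85, 17, -89), (86, 18, -84), (66, 3, -81), (70, 6, -76)]
248 [(68, 11, -101), (94, 30, -93), (84, 23, -89), (86, 24, -84), (69, 12, -81), (69, 12, -75)]
top 76 82 2 [[29. -7.]
 [44. -4.]
 [58. -0.]]
```

View pics/s3c.png

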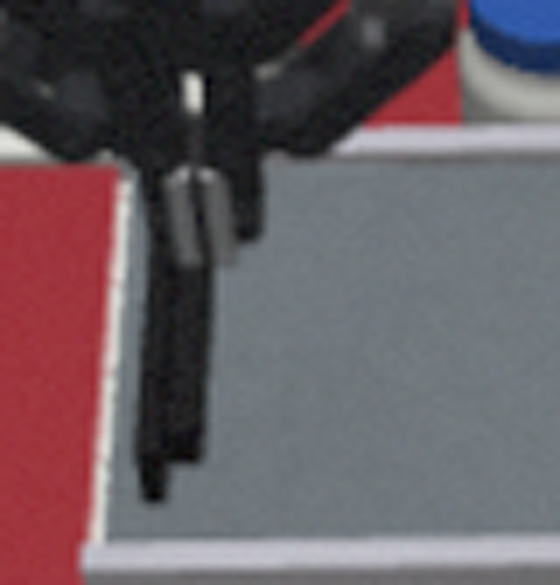

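The picture shows the closed fingertips at about (267,229) in the scene view. By depth that is z≈123 mm, against the 81 mm reported, so they passed above the tab and the cover has not moved. I'll go back, descend in steps and check the tip height by camera.

```bash
cat > tip.py <<'E'
from d import *
import sys
def tip(name='x'):
    p,M=st(); b=tb(p)
    f=imaging.grab_frame('scene')
    T=np.linalg.inv(f['world_to_cam'])
    vv,uu=np.mgrid[0:480,0:640]
    d=f['z_map'].astype(float)
    C=np.stack([(uu-f['cx'])/f['fx']*d,-(vv-f['cy'])/f['fy']*d,-d],-1)
    W=C@T[:3,:3].T+T[:3,3]
    B=(W[...,:2]-o)@Rb
    m=(d>0)&(abs(B[...,0]-b[0]-.012)<.006)&(abs(B[...,1]-b[1])<.02)&(W[...,2]>p[2]-.03)
    z=np.sort(W[...,2][m])[:400]*1000
    print('lowest z in column',np.round(z[:40:4]), 'n',m.sum())
    h,e=np.histogram(z,np.arange(0,300,5)); print([(int(a),int(c)) for a,c in zip(e,h) if c])
    save(f,'tip_%s.png'%name)
    v,u=np.argwhere(m).mean(0).astype(int); v0=max(0,v-60);u0=max(0,u-80)
    cv2.imwrite('pics/tipc_%s.png'%name,cv2.resize(f['color'][v0:v0+120,u0:u0+160,::-1],None,fx=5,fy=5,interpolation=cv2.INTER_CUBIC)); print('crop',u0,v0)
if __name__=='__main__': tip(sys.argv[1])
E
python3 -m jog '0 0 0 15 0 0 0;0 0 0 21 0 0 0;0 0 0 21 0 0 0;0 0 0 0 6 0 0;0 0 0 0 6 0 0'; python3 tip.py a
```

```text
clock: 3.73
tcp_pos: [0.6014, -0.2442, 0.0689]
orientation: [-1.308, 1.041, -1.043]
contact_force: [-0.1, 0.2, 0.0]
grip_width: 0.0002
t 3.73 box mm [   1.1 -140.8   68.9] yawerr deg -0.27 down [ 0.001 -0.002 -1.   ] F [-0.1  0.2  0. ] w 0.0
lowest z in column [107. 109. 111. 112. 113. 113. 114. 115. 116. 116.] n 970
[(105, 6), (110, 23), (115, 28), (120, 30), (125, 31), (130, 31), (135, 27), (140, 28), (145, 24), (150, 57), (155, 40), (160, 32), (165, 9), (170, 34)]
crop 136 103
```

```bash
python3 -m jog '0 0 0 0 7 0 0;0 0 0 0 7 0 0;0 0 0 0 7 0 0;0 0 0 0 7 0 0;0 0 0 0 0 0 0'; python3 tip.py b
```

```text
clock: 4.2
tcp_pos: [0.6001, -0.2394, 0.0391]
orientation: [-1.31, 1.04, -1.036]
contact_force: [-0.5, 0.5, -0.3]
grip_width: -0.0002
t 4.2 box mm [   0.9 -135.9   39.1] yawerr deg 0.03 down [-0.003  0.001 -1.   ] F [-0.5  0.5 -0.3] w -0.0
lowest z in column [76. 80. 81. 82. 83. 84. 84. 85. 86. 86.] n 908
[(75, 5), (80, 24), (85, 24), (90, 27), (95, 34), (100, 23), (105, 30), (110, 25), (115, 23), (120, 44), (125, 42), (130, 30), (135, 9), (140, 26), (145, 28), (150, 6)]
crop 141 107
```

View pics/tipc_b.png

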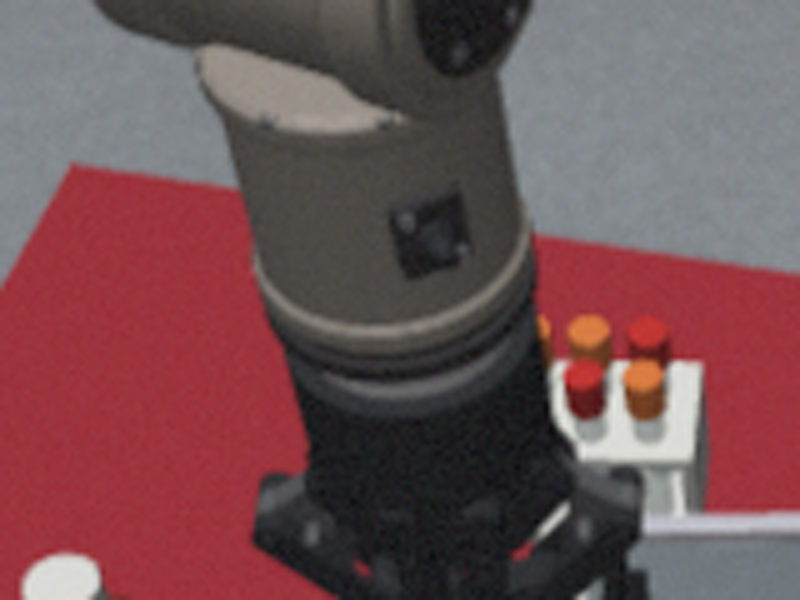

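```bash
for i in 1; do python3 -m jog '0 0 0 -6 0 0 0;0 0 0 -8 0 0 0;0 0 0 -8 0 0 0;0 0 0 -8 0 0 0;0 0 0 -8 0 0 0'; python3 -m jog '0 0 0 -8 0 0 0;0 0 0 -8 0 0 0;0 0 0 -8 0 0 0;0 0 0 -8 0 0 0;0 0 0 -8 0 0 0'; done; python3 tip.py c
```

```text
clock: 4.67
tcp_pos: [0.593, -0.2029, 0.0415]
orientation: [-1.309, 1.037, -1.04]
contact_force: [1.2, -1.8, -1.2]
grip_width: -0.0001
clock: 5.08
tcp_pos: [0.5838, -0.1638, 0.0414]
orientation: [-1.309, 1.038, -1.039]
contact_force: [0.7, -1.9, 2.0]
grip_width: 0.0001
t 5.08 box mm [  2.2 -58.5  41.4] yawerr deg -0.02 down [ 0.001 -0.    -1.   ] F [ 0.7 -1.9  2. ] w 0.0
lowest z in column [12. 12. 12. 12. 13. 13. 13. 14. 14. 14.] n 1027
[(10, 38), (15, 2), (65, 12), (70, 11), (75, 3), (80, 13), (85, 22), (90, 42), (95, 36), (100, 26), (105, 27), (110, 26), (115, 21), (120, 37), (125, 50), (130, 30), (135, 4)]
crop 195 111
```

View pics/tip_c.png

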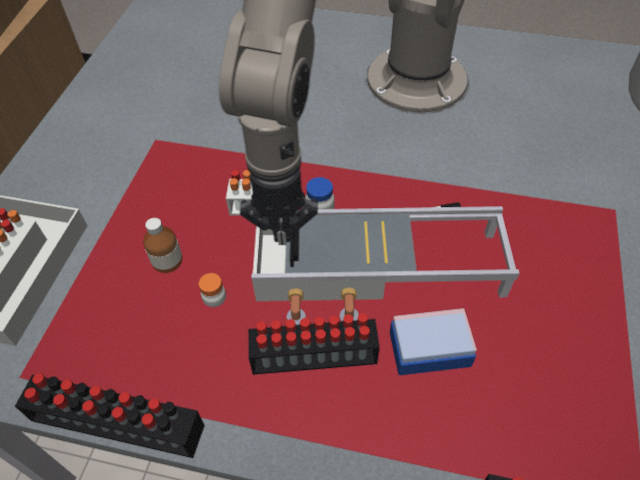

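```bash
python3 -m jog '0 0 0 -9 0 0 0;0 0 0 -9 0 0 0;0 0 0 -9 0 0 0;0 0 0 -9 0 0 0;0 0 0 -9 0 0 0'; python3 -m jog '0 0 0 -9 0 0 0;0 0 0 -9 0 0 0;0 0 0 -9 0 0 0;0 0 0 -9 0 0 0;0 0 0 -9 0 0 0'; python3 -m jog '0 0 0 -9 0 0 0;0 0 0 -9 0 0 0;0 0 0 -8 0 0 0;0 0 0 -7 0 0 0;0 0 0 -5 0 0 0'; python3 tip.py d
```

```text
clock: 5.55
tcp_pos: [0.5733, -0.1196, 0.0412]
orientation: [-1.309, 1.038, -1.039]
contact_force: [2.4, -2.2, 0.6]
grip_width: -0.0
clock: 5.97
tcp_pos: [0.563, -0.0759, 0.0411]
orientation: [-1.309, 1.038, -1.039]
contact_force: [2.6, -1.6, 0.5]
grip_width: -0.0
clock: 6.38
tcp_pos: [0.5541, -0.0386, 0.041]
orientation: [-1.309, 1.038, -1.038]
contact_force: [1.8, -1.8, 0.8]
grip_width: -0.0001
t 6.38 box mm [ 1.8 70.2 41. ] yawerr deg 0.02 down [-0.001  0.    -1.   ] F [ 1.8 -1.8  0.8] w -0.0
lowest z in column [11. 12. 12. 12. 12. 13. 14. 14. 14. 27.] n 1154
[(10, 36), (25, 3), (30, 8), (55, 12), (60, 12), (65, 17), (70, 15), (75, 4), (80, 16), (85, 29), (90, 41), (95, 37), (100, 21), (105, 27), (110, 22), (115, 29), (120, 39), (125, 32)]
crop 284 101
```

View pics/tip_d.png

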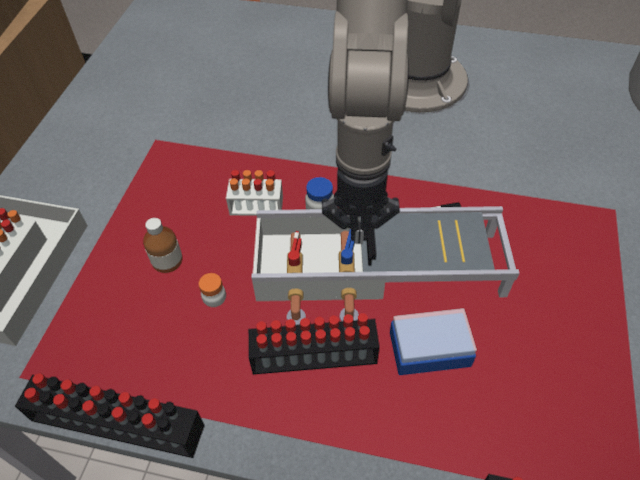

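```bash
python3 -m jog '0 0 0 -5 0 0 0;0 0 0 -4 0 0 0;0 0 0 -4 0 0 0;0 0 0 -4 0 0 0;0 0 0 -3 0 0 0'; python3 d.py; python3 -m jog '0 0 0 -2 0 0 0;0 0 0 -1 0 0 0;0 0 0 -1 0 0 0;0 0 0 -1 0 0 0;0 0 0 -1 0 0 0'; python3 d.py
```

```text
clock: 6.85
tcp_pos: [0.5495, -0.02, 0.0409]
orientation: [-1.31, 1.039, -1.038]
contact_force: [1.2, -2.3, 0.6]
grip_width: -0.0001
t 6.85 box mm [ 1.5 89.4 40.9] yawerr deg -0.02 down [-0.001 -0.    -1.   ] F [ 1.2 -2.3  0.6] w -0.0
clock: 7.27
tcp_pos: [0.5482, -0.0147, 0.0409]
orientation: [-1.31, 1.039, -1.039]
contact_force: [-0.0, -2.4, -0.2]
grip_width: 0.0
t 7.27 box mm [ 1.5 94.8 40.9] yawerr deg -0.04 down [-0.001 -0.    -1.   ] F [-0.  -2.4 -0.2] w 0.0
```

```bash
python3 -m jog '0 0 0 -1 0 0 0;0 0 0 -1 0 0 0;0 0 0 -1 0 0 0;0 0 0 -1 0 0 0;0 0 0 -1 0 0 0'; python3 d.py
```

```text
clock: 7.68
tcp_pos: [0.548, -0.0137, 0.041]
orientation: [-1.311, 1.038, -1.044]
contact_force: [2.5, -13.1, -2.2]
grip_width: -0.0002
t 7.68 box mm [ 1.5 95.9 41. ] yawerr deg -0.18 down [ 0.001 -0.004 -1.   ] F [  2.5 -13.1  -2.2] w -0.0
```

```bash
python3 -m jog '0 0 0 6 0 0 0;0 0 0 8 0 0 0;0 0 0 0 -25 0 0;0 0 0 0 -25 0 0;0 0 0 0 -15 0 0'; python3 - <<'E'
from d import *
import pickle
st()
for n in('scene','top'):
    f=imaging.grab_frame(n); save(f,n+'4.png'); pickle.dump(f,open(n+'4.pkl','wb'))
    if n=='scene': cv2.imwrite('pics/s4c.png',cv2.resize(f['color'][200:300,240:400,::-1],None,fx=5,fy=5,interpolation=cv2.INTER_CUBIC))
E
```

```text
clock: 8.1
tcp_pos: [0.5517, -0.0226, 0.1081]
orientation: [-1.307, 1.037, -1.039]
contact_force: [0.4, 0.0, 0.4]
grip_width: -0.0001
t 8.1 box mm [  3.1  86.3 108.1] yawerr deg 0.01 down [ 0.002  0.001 -1.   ] F [0.4 0.  0.4] w -0.0
```

View pics/s4c.png

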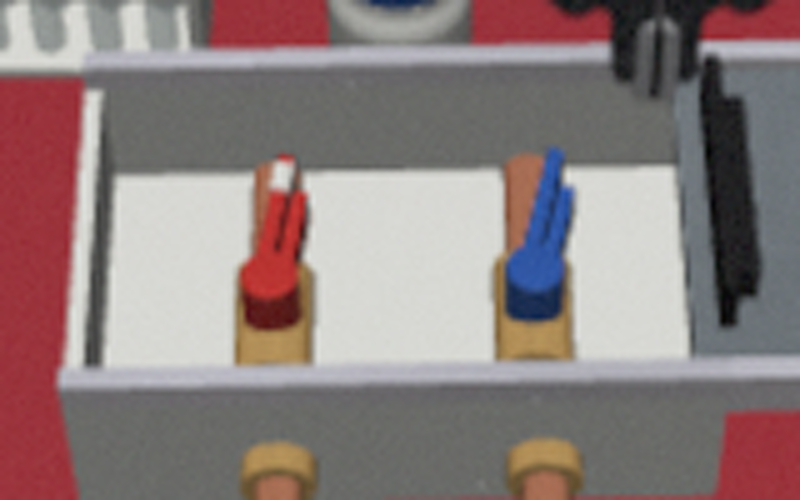

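View pics/top4.png

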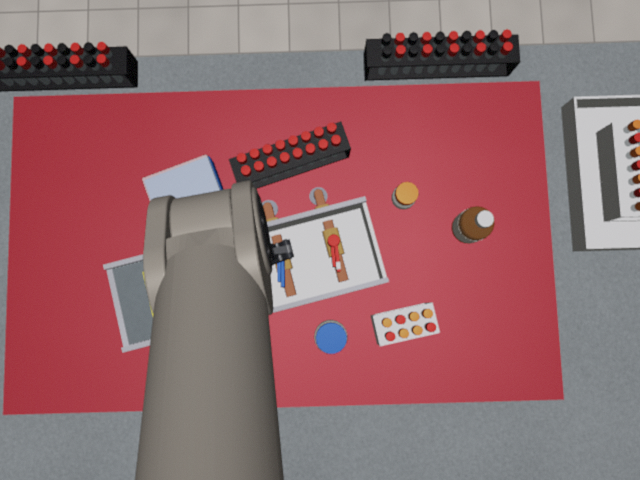

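```bash
python3 - <<'E'
from d import *
import pickle
f=pickle.load(open('scene4.pkl','rb')); g=pickle.load(open('top4.pkl','rb'))
for n,u,v in[('rhub',271,271),('rend',286,156),('rribend',303,195),('bhub',535,267),('bend',556,152),('tab',712,60),('tab2',722,322),('covedge',684,90)]:
    z=.094 if n=='tab' else .07 if n in('tab2','covedge') else .06
    p=w(f,240+u/5,200+v/5,z=z); print(n,np.round(tb(p)*1000,1))
cv2.imwrite('pics/t4c.png',cv2.resize(g['color'][190:310,260:400,::-1],None,fx=5,fy=5,interpolation=cv2.INTER_CUBIC))
E
```

```text
rhub [ 19.1 -40.3]
rend [-30.8 -36. ]
rribend [-13.4 -29.8]
bhub [19.1 49.9]
bend [-30.7  59.1]
tab [-43.3 112.6]
tab2 [ 50.2 110.8]
covedge [-49.8 104.8]
```

View pics/t4c.png

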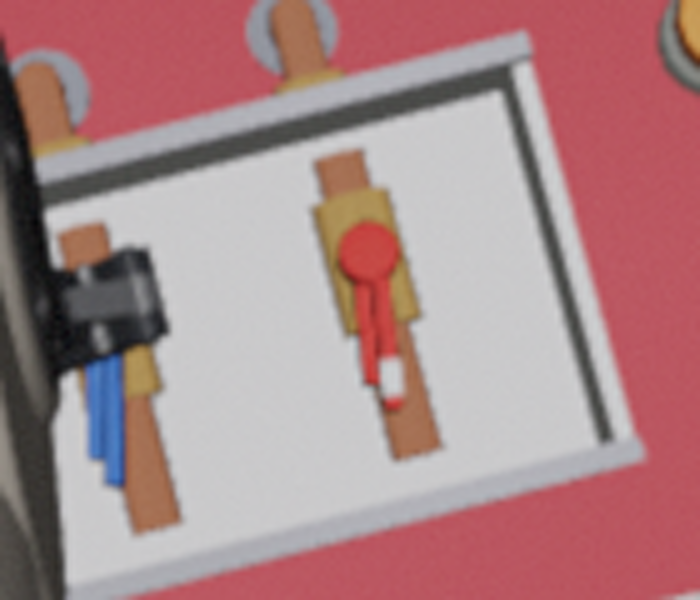

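```bash
python3 -m jog '0 0 0 20 0 -5 0;0 0 0 35 0 -8 0;0 0 0 38 0 -9 0;0 0 0 38 0 -9 0;0 0 0 25 0 -6 0'; python3 -m jog '0 0 0 0 12 0 0;0 0 0 0 16 0 0;0 0 0 0 16 0 0;0 0 0 0 16 0 0;0 0 0 0 0 0 0'; python3 tip.py e;python3 - <<'E'
from d import *
import pickle
g=pickle.load(open('top4.pkl','rb'))
for u,v in[(334,240.4),(338.8,271.8)]: print(tb(w(g,u,v,z=.06))*1e3)
E
```

```text
clock: 8.62
tcp_pos: [0.549, -0.1876, 0.1051]
orientation: [-1.309, 1.041, -1.041]
contact_force: [0.2, 0.0, 0.3]
grip_width: -0.0002
clock: 9.03
tcp_pos: [0.5473, -0.1821, 0.0422]
orientation: [-1.311, 1.044, -1.033]
contact_force: [-1.4, 0.2, -0.2]
grip_width: -0.0001
t 9.03 box mm [-37.5 -68.   42.2] yawerr deg 0.02 down [-0.006  0.002 -1.   ] F [-1.4  0.2 -0.2] w -0.0
lowest z in column [12. 12. 12. 13. 13. 13. 14. 14. 14. 15.] n 1018
[(10, 39), (15, 1), (30, 5), (75, 1), (80, 6), (85, 27), (90, 23), (95, 30), (100, 27), (105, 31), (110, 25), (115, 19), (120, 37), (125, 46), (130, 37), (135, 16), (140, 12), (145, 18)]
crop 188 76
[ 16.81944967 -43.13233369]
[-34.96596898 -37.36808675]
```

View pics/tip_e.png

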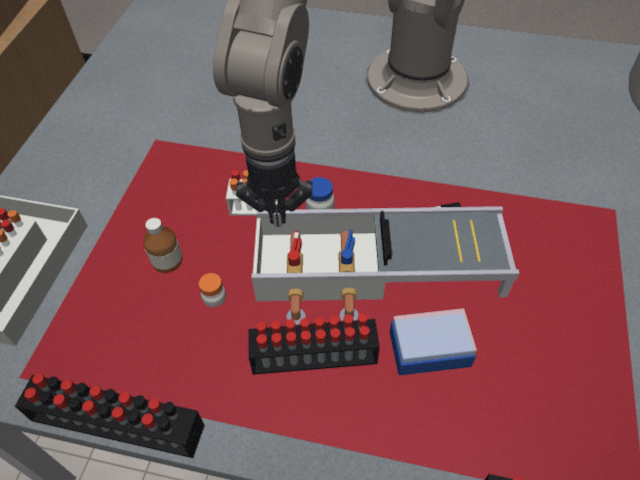

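```bash
python3 -m jog '0 0 0 4 5 2 0;0 0 0 0 11 0 0;0 0 0 0 12 0 0;0 0 0 0 10 0 0;0 0 0 0 0 0 0'; python3 tip.py f;cd pics; python3 -c "
import cv2
a=cv2.imread('tip_f.png');cv2.imwrite('fc.png',cv2.resize(a[190:310,240:400],None,fx=5,fy=5,interpolation=2))"
```

```text
clock: 9.5
tcp_pos: [0.5511, -0.1864, 0.0056]
orientation: [-1.311, 1.042, -1.036]
contact_force: [-1.1, 0.5, 0.1]
grip_width: -0.0002
t 9.5 box mm [-34.8 -73.1   5.6] yawerr deg -0.01 down [-0.004  0.001 -1.   ] F [-1.1  0.5  0.1] w -0.0
lowest z in column [ 8.  9. 10. 10. 10. 10. 11. 11. 11. 11.] n 1128
[(5, 13), (10, 99), (15, 3), (45, 13), (50, 27), (55, 21), (60, 26), (65, 28), (70, 23), (75, 19), (80, 21), (85, 45), (90, 35), (95, 27)]
crop 186 93
```

View pics/fc.png

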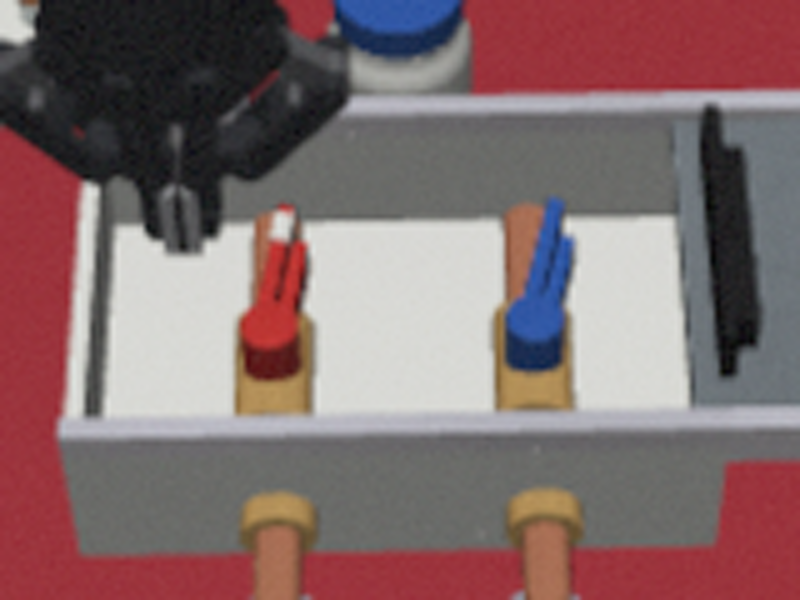

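```bash
python3 -m jog '0 0 0 -10 3 0 0;0 0 0 -8 0 0 0;0 0 0 -8 0 1 0;0 0 0 -8 0 2 0;0 0 0 -7 0 3 0'; python3 tip.py g;cd pics; python3 -c "
import cv2
a=cv2.imread('tip_g.png');cv2.imwrite('gc.png',cv2.resize(a[190:310,240:400],None,fx=5,fy=5,interpolation=2))"
```

```text
clock: 9.97
tcp_pos: [0.5491, -0.1453, 0.0053]
orientation: [-1.31, 1.038, -1.039]
contact_force: [-0.3, -4.0, -3.0]
grip_width: -0.0001
t 9.97 box mm [-27.4 -32.6   5.3] yawerr deg -0.02 down [-0.    -0.001 -1.   ] F [-0.3 -4.  -3. ] w -0.0
lowest z in column [10. 10. 11. 11. 12. 13. 13. 17. 31. 32.] n 1118
[(5, 3), (10, 25), (15, 1), (25, 2), (30, 23), (35, 8), (45, 12), (50, 35), (55, 28), (60, 49), (65, 23), (70, 23), (75, 20), (80, 22), (85, 35), (90, 36), (95, 37), (100, 7), (105, 11)]
crop 213 93
```

View pics/gc.png

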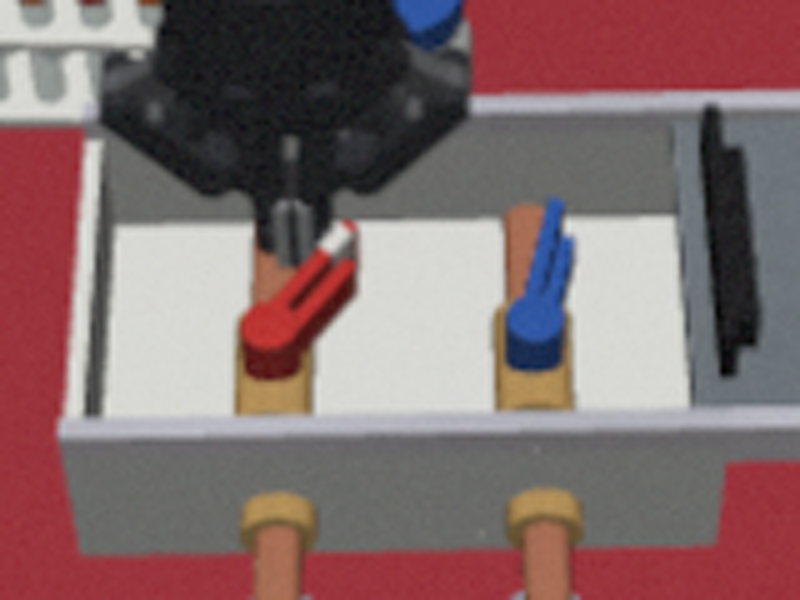

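```bash
python3 -m jog '0 0 0 -7 0 4 0;0 0 0 -6 0 6 0;0 0 0 -4 0 6 0;0 0 0 -3 0 5 0;0 0 0 -1 0 3 0'; python3 d.py; python3 -m jog '0 0 0 0 0 2 0;0 0 0 0 0 1 0;0 0 0 0 0 1 0;0 0 0 0 0 0 0;0 0 0 0 0 0 0'; python3 tip.py h;cd pics; python3 -c "
import cv2
a=cv2.imread('tip_h.png');cv2.imwrite('hc.png',cv2.resize(a[190:310,240:400],None,fx=5,fy=5,interpolation=2))"
```

```text
clock: 10.43
tcp_pos: [0.5685, -0.1188, 0.005]
orientation: [-1.309, 1.038, -1.038]
contact_force: [-1.4, -2.9, 0.7]
grip_width: -0.0002
t 10.43 box mm [ -2.4 -11.2   5. ] yawerr deg 0.03 down [-0.  0. -1.] F [-1.4 -2.9  0.7] w -0.0
clock: 10.85
tcp_pos: [0.5716, -0.1182, 0.0049]
orientation: [-1.309, 1.039, -1.037]
contact_force: [-3.4, 1.6, 0.9]
grip_width: 0.0001
t 10.85 box mm [  0.8 -11.3   4.9] yawerr deg 0.01 down [-0.001  0.001 -1.   ] F [-3.4  1.6  0.9] w 0.0
lowest z in column [ 8.  9. 10. 10. 10. 11. 11. 11. 11. 11.] n 1230
[(5, 9), (10, 92), (15, 4), (35, 5), (40, 4), (45, 3), (50, 27), (55, 69), (60, 59), (65, 25), (70, 26), (75, 16), (80, 18), (85, 43)]
crop 228 112
```

View pics/hc.png

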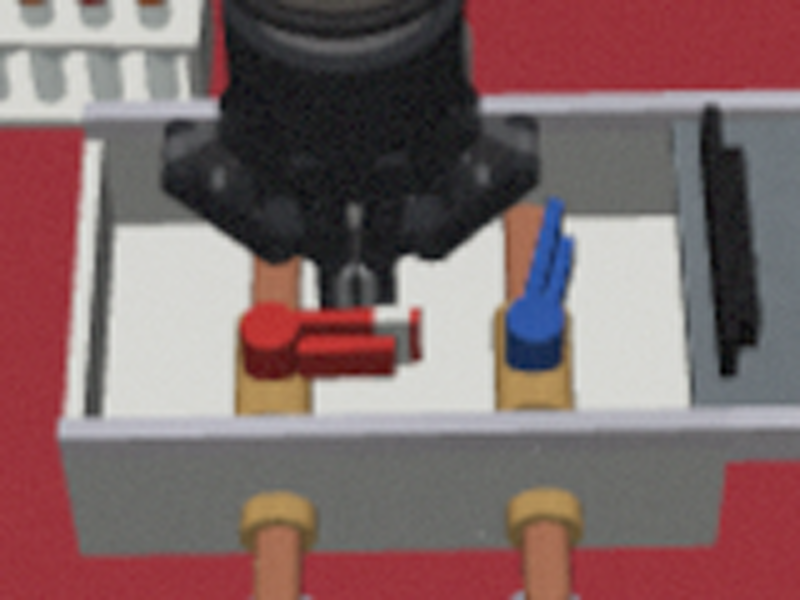

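```bash
python3 -m jog '0 0 0 0 0 1 0;0 0 0 0 0 1 0;0 0 0 0 0 1 0;0 0 0 0 0 1 0;0 0 0 0 0 0 0'; python3 d.py
```

```text
clock: 11.32
tcp_pos: [0.5719, -0.1185, 0.0045]
orientation: [-1.314, 1.045, -1.035]
contact_force: [-13.4, 1.3, 8.4]
grip_width: -0.0001
t 11.32 box mm [  0.9 -11.7   4.5] yawerr deg -0.07 down [-0.007 -0.    -1.   ] F [-13.4   1.3   8.4] w -0.0
```

```bash
python3 -m jog '0 0 0 0 0 -5 0;0 0 0 0 0 -10 0;0 0 0 0 0 -6 0;0 0 0 0 -20 0 0;0 0 0 0 -30 0 0'; python3 -m jog '0 0 0 0 -35 0 0;0 0 0 0 -35 0 0;0 0 0 0 -30 -10 0;0 0 0 20 0 -30 0;0 0 0 20 0 -30 0';python3 -m jog '0 0 0 30 0 -25 0;0 0 0 30 0 -20 0;0 0 0 30 0 -20 0;0 0 0 30 0 -20 0;0 0 0 30 0 -20 0';python3 -m jog '0 0 0 20 0 -10 0;0 0 0 15 0 0 0;0 0 0 0 0 0 0;0 0 0 0 0 0 0;0 0 0 0 0 0 0'; python3 - <<'E'
from d import *
import pickle
st()
for n in('scene','top'):
    f=imaging.grab_frame(n); save(f,n+'5.png'); pickle.dump(f,open(n+'5.pkl','wb'))
    if n=='scene': cv2.imwrite('pics/s5c.png',cv2.resize(f['color'][190:310,240:400,::-1],None,fx=5,fy=5,interpolation=cv2.INTER_CUBIC))
    else: cv2.imwrite('pics/t5c.png',cv2.resize(f['color'][190:310,220:400,::-1],None,fx=4.4,fy=4.4,interpolation=cv2.INTER_CUBIC))
E
```

```text
clock: 11.73
tcp_pos: [0.5528, -0.123, 0.0533]
orientation: [-1.311, 1.043, -1.036]
contact_force: [0.6, 0.6, 0.0]
grip_width: 0.0004
clock: 12.15
tcp_pos: [0.4986, -0.1773, 0.1578]
orientation: [-1.307, 1.03, -1.041]
contact_force: [0.0, -1.4, 0.0]
grip_width: 0.0
clock: 12.57
tcp_pos: [0.4274, -0.3496, 0.1556]
orientation: [-1.309, 1.037, -1.041]
contact_force: [1.5, -0.4, -0.3]
grip_width: 0.0
clock: 12.98
tcp_pos: [0.4267, -0.3828, 0.155]
orientation: [-1.309, 1.038, -1.038]
contact_force: [-0.7, 0.0, -0.4]
grip_width: 0.0002
t 12.98 box mm [-200.6 -236.   155. ] yawerr deg 0.04 down [ 0.  0. -1.] F [-0.7  0.  -0.4] w 0.0
```

View pics/s5c.png

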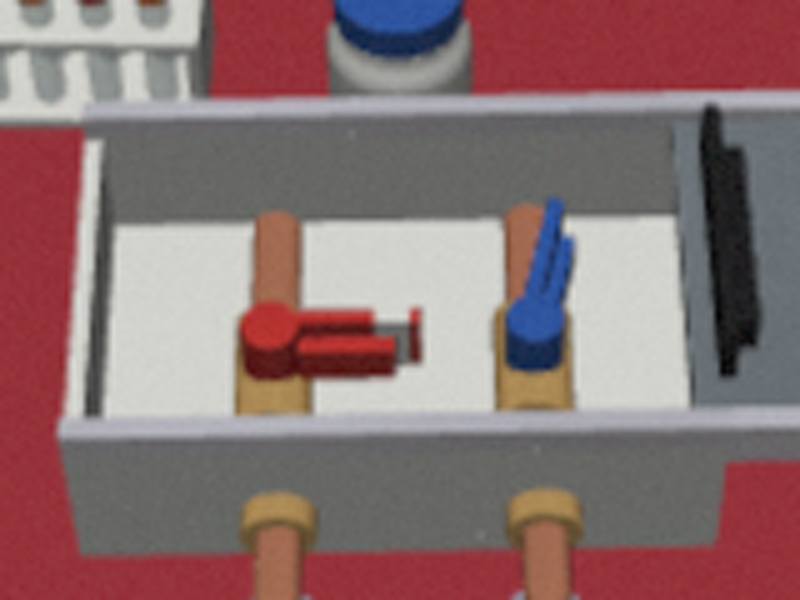

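View pics/top5.png

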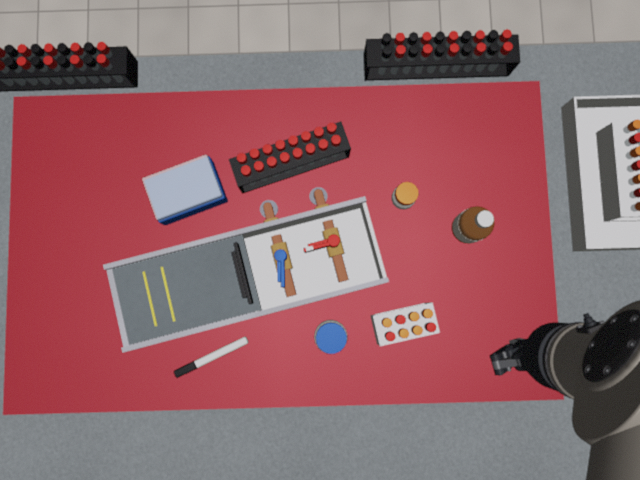

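View pics/t5c.png

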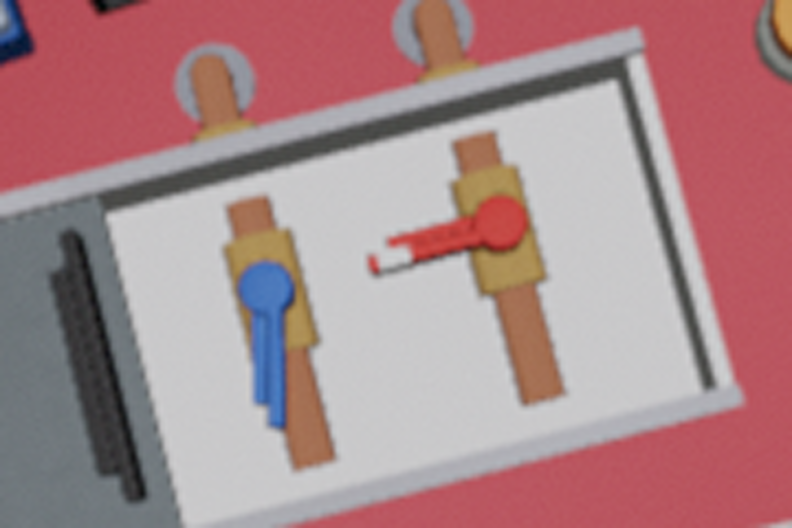

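View pics/scene5.png

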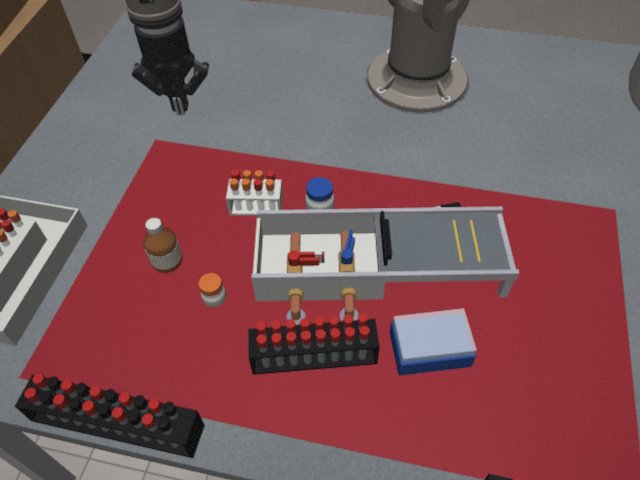

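```bash
python3 - <<'E'
from d import *
import pickle
g=pickle.load(open('top5.pkl','rb')); f=pickle.load(open('scene5.pkl','rb'))
q=lambda u,v:tb(w(g,220+u/4.4,190+v/4.4,z=.06))*1e3
for n,u,v in[('hub',500,222),('endFront',374,273),('endBack',370,258),('bhub',266,288),('bend',277,425),('cov',100,200),('cov2',183,527)]: print(n,q(u,v))
h=lambda u,v,z:tb(w(f,240+u/5,190+v/5,z=z))*1e3
for n,u,v,z in[('hub',271,322,.06),('backedge near',300,312,.06),('endback',420,310,.06),('rib near',300,338,.06),('rib end',395,338,.06),('tab',712,108,.094),('tab2',728,375,.07)]: print(n,h(u,v,z))
E
python3 - <<'E'
import cv2,numpy as np
a=cv2.imread('pics/top5.png')[230:262,296:350]; b=cv2.imread('pics/scene5.png')[240:275,282:332]
cv2.imwrite('pics/z.png',np.vstack([cv2.resize(x,(750,290),interpolation=cv2.INTER_CUBIC) for x in(a,b)]))
a=cv2.imread('pics/top4.png');b=cv2.imread('pics/top5.png')
for n,(x0,y0,x1,y1) in dict(pot=(385,175,425,215),bot=(445,200,500,250),rack=(365,295,445,350),jar=(310,315,350,360),brack=(225,118,355,195)).items(): print(n,cv2.absdiff(a[y0:y1,x0:x1],b[y0:y1,x0:x1]).mean())
E
```

```text
hub [ 16.884757  -42.5321024]
endFront [10.39744159  7.75313386]
endBack [16.20706512  7.77502942]
bhub [15.23195867 48.04099355]
bend [-35.05600595  56.71653196]
cov [63.06145788 99.89585136]
cov2 [-62.50725858  99.50588578]
hub [ 19.49454243 -40.28433429]
backedge near [ 15.46090145 -30.43241493]
endback [15.41304256 10.66177601]
rib near [ 26.40381433 -30.28629681]
rib end [27.02894993  2.02701341]
tab [-44.21703725 112.66105902]
tab2 [ 51.43524671 112.74542189]
pot 1.3091666666666666
bot 1.4487272727272726
rack 1.19
jar 1.3337037037037036
brack 3.2236763236763237
```

View pics/z.png

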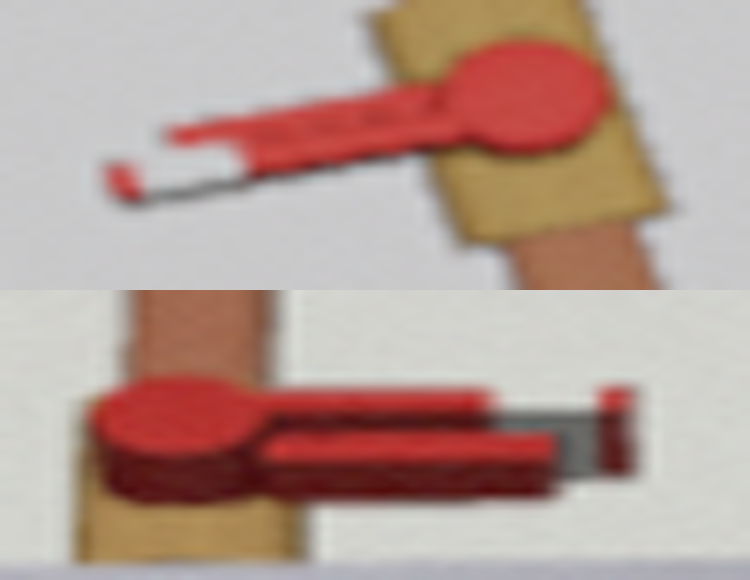

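```bash
python3 -c "
from bench import r
print(r.hand_in())"
```

```text
the job is handed in; nothing more can be done
None
```

I opened the cover and shut the red handle, both by pushing with the closed fingers. I then backed the arm clear and handed the job in at about 13 s of the 48 s.

**First pass missed:** the fingertips were really about 41 mm higher than the reported TCP height, as measured in the scene camera's depth map. My first pass therefore went over the tab without touching anything. I corrected for this in all later moves. I don't know why the reported height was wrong.

**Last checks:**
- **Cover:** it met its stop, with the push force rising to 13 N. Its near edge measured y ≈ 99.7 mm in the box frame, against 99 mm expected when fully open.
- **Red handle:** it also met its stop at 13 N without moving further. The top view puts the blade along the box's +y at about 1.56 rad, against 1.571 when fully shut.
- **Blue handle:** it looks unchanged in the before and after pictures.
- **Things around the box:** none looks moved in the last pictures. The image comparison with the picture taken before the red push showed a slightly larger difference at the black rack. I put that down to the arm being near it in that earlier picture and did not check further.
- **Hub position:** the two cameras differed by about 2–3 mm, close to the calibration tolerance.

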